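# Open the safety-capped jar of cleaning tablets in the coffee bar drawer

## Robot

A 7-joint arm with a two-finger parallel gripper is mounted at the origin on the work surface. World frame = base frame: x ahead of the robot, y to its left, z up, the work surface at z = 0. Lengths are in mm, angles in rad, forces in N, time in s.
With the tool pointing down it reaches from about 425 to 950 mm from the base axis. Payload 4.7 kg.
Tool frame: the origin (TCP) lies at the very end of the fingers, on their centre line; the grasp point (between the pads) lies 19 mm behind it (bot.grip_point_offset is the distance from the TCP to the grasp point, in mm); z points along the fingers, y is the direction in which the jaws open and shut (so a half turn about z gives the same grasp; the last joint's range is limited). The gripper opens to 87 mm and grips with 3 to 60 N. Pads are 19 mm wide; open, the fingers measure 117 mm over their backs; the gripper's body (75 mm by 190 mm) begins 51 mm behind the grasp point.
Start: joints at [1.292, 0.469, -0.049, 1.532, 0.024, 1.141, -0.082], TCP at [166.914, -654.056, 222.573] pointing down, gripper open.
Joint ranges: [-2.59, 2.59], [-0.33, 1.99], [-1.39, 1.29], [0.1, 2.45], [-1.04, 4.18], [0.21, 1.99], [-2.66, 2.66]. Speed limits (rad/s): [2.57, 2.57, 3.14, 3.14, 3.14, 3.14, 3.14].

## Interface

Orientations are given as a unit quaternion [x, y, z, w].
In Python, from cell import bot gives the robot as it stands.
- The arm moves only by the shell command python3 -m handwheel 'ROWS'. ROWS is JSON, a list of rows, each an object with "gripper": the closure in counts, from 0 (fully open) to 255 (shut); "translation": the shift along the world's x, y, z in mm, a list of three; "turn": the turn, a rotation vector about the world's x, y, z in rad, a list of three. In form: [{"gripper": gripper, "translation": [tx, ty, tz], "turn": [wx, wy, wz]}, ...]. A call has exactly 10 rows; each row shifts and turns the pose as measured when the row begins; what a row does not reach is not made up. A row lasts 1/10 s, in which the tool goes at most 50 mm and 8.59 degrees, less where a joint would pass 70% of its speed; a pose out of reach is approached as far as the arm can. A call with a gripper value outside its range is refused whole. The fingers move at their own pace and stop on an object; the grip force is fixed at half the most. Time passes only in rows, so rows that do not move let the fingers close, or fill a call up. It gives the time, the measured TCP pose, the force and the opening at its end, in the units of the state.
- bot.get_state(): the state, without advancing time (a new reading comes with each control period).
- bot.read_camera(name): name is "side" or "top"; returns the picture (384x512x3 uint8, red, green, blue); there is no depth.
- bot.camera_params(name): a dict with "K" (3x3 intrinsics, pixels), "R" (3x3) and "t" (3): a world point X has camera coordinates R X + t. Camera axes: x right, y down, z forward; pixel columns grow to the right and rows downward; lengths in mm; the calibration is good to about 2 mm. A picture is of the moment at which its call begins. camera_params takes no time and is no camera call.
- bot.finish_job(): hands the job in, once; it reports no verdict.
Trained networks look in the newest picture that a camera, given by its name, has taken for a name from the list of things; names that differ only in an ending like _2 or _b are one class to them, and where a whole thing is asked for, a point or a joint stands for the part that bears it (a point fixed in the world has none). Each returns a list of dicts, best first, with "conf" (0 to 1); they miss things now and then, are a little off and sometimes report something else, mostly with a low value. They report only what shows in the picture. A call takes as long as a camera call.
- bot.recognise(camera, label): "point" ([x, y, z] in mm, in world coordinates, good to about 4 mm: the middle of the surface that is visible of it).
- bot.regions_of(camera, label): "region" (384x512 bool, what is visible of it).
- bot.place_of(camera, label): "point" ([x, y, z] in mm, in world coordinates, good to about 4 mm: a listed point, or the origin of a listed thing).
The state is a dict: "clock": time; "joint_pos": joint angles; "joint_vel": joint speeds; "joint_efforts": joint torques, N m; "ee_pos": TCP position; "tool_rot": TCP orientation; "wrist_force": force on the tool from outside, world axes, zero at the start; "moment": the same for the moment, N m; "finger_gap": finger opening in mm.
Only numpy, scipy, OpenCV 4.12 (cv2) and the standard library are available. Lean on these libraries where they do the work, as an engineer would, in place of code of your own. Each camera call takes 0.05 s, during which the arm holds its last target.

## Task

Pull the drawer of the wooden coffee station well open by its handle, then grip the red push-and-turn safety cap of the white tablet jar in it, press it down, and keep it down while you turn it anticlockwise (seen from above) until it comes free. Lift the cap straight up about 8 cm and finish while still holding it there, level and still above the open jar, with the drawer left open: do not put it down or let go. Leave everything else on the counter and in the drawer standing where it is.

Things in the scene. Friction and masses are not known exactly. Their poses are not given: they have to be found in the camera images.
- station: Coffee station fixed on the counter: wooden sides, dark top, 300 deep (x) x 300 wide (y) x 140 mm high. Origin: middle of its front's lower edge, on the counter. x points into its depth: the front is the plane x = 0 and the drawer slides out along -x; y to the left for one who faces it, z up. On top only a tray from 170 mm behind the front, its cups up to 62 mm above the top.
- drawer (a joint): How far the drawer is out, in m: 0 shut (the start), 0.19 at its end stop. Slides with 1.5 to 3 N and stays where left. Front 272 mm wide, 14 mm thick, top edge 128 mm above the counter; side walls 66 mm above the counter. Open on top; while shut, the station's top covers its contents.
- handle (a point): Middle of the drawer's steel bar handle; moves with the drawer. Bar of 10 mm diameter, 110 mm long along the station's y, 115 mm above the counter (25 mm below the station's top), its axis 45 mm in front of the drawer front, so a clear gap of 40 mm behind it; a leg at each end. Can be pinched or hooked from above.
- jar (a point): White round tablet jar with blue band, 80 mm diameter, held fast in a black nest in the drawer (it cannot turn or lift); moves with the drawer. Origin: centre of its underside, 16 mm above the counter; x along the station's x, z up. Axis 85 mm behind the drawer front's face, 55 mm right (-y) of the drawer's middle. Shoulder 50 mm high at the edge, 59 at the neck.
- neck (a point): Centre of the top of the jar's neck (29 mm diameter), 92 mm above the jar's origin, hidden in the cap. Two catches on the neck hold the cap. A spring in the neck pushes the cap up with 5 N where it is locked, 8.5 N when 4 mm lower, 10 N at 6 mm, where it bottoms; a freed cap that is let go rises 4 mm.
- cap: Red safety cap with a white line on top, loose part of about 40 g: 16-sided, 54 mm across, 33 mm high, straight sides. Origin: centre of its underside, 70 mm above the jar's origin when locked; z up; x along the jar's x when locked, with about 4 degrees of play. Turns only while pressed down 4 mm or more.
- cap_top (a point): Centre of the cap's top, 119 mm above the counter when locked. Axes as cap. Anticlockwise seen from above, held down, the cap passes its catches at 45 degrees; from 50 to 130 degrees from locked it is free to lift straight up (60 to 90 is best); a stop ends the turn at about 130. It does not turn clockwise.
- tin: Low round tin in the drawer, 66 mm diameter, 50 mm high, left of the jar behind a low divider; leave alone. Origin: centre of its underside.
- pitcher: Steel milk pitcher, 84 mm diameter, 100 mm high, with a handle, on the counter at the left; leave alone. Origin: centre of its underside.
- can: Blue drinks can, 66 mm diameter, 115 mm high, at the left; leave alone. Origin: centre of its underside.
- sugar: Glass sugar jar, 72 mm diameter, 130 mm high, at the left; leave alone. Origin: centre of its underside.
- terminal: Black card terminal lying flat, 160 x 80 x 33 mm, at the right; leave alone. Origin: centre of its underside.
- cup: White cup, 76 mm diameter, 65 mm high, with a handle, at the right; leave alone. Origin: centre of its underside.

How it is judged:
By the outcome, as a careful person would: the job done as asked, in the order asked, and still so for the second after the job is handed in, while the arm keeps its last pose, push and grip.
It also fails if it takes over 58 s, if anything falls off the work surface, if the arm or the gripper's body presses on something with over 40 N, if the wrist force passes 120 N, or if a joint passes its speed limit or range.

## Working session

There is one attempt and no reset: what is moved stays moved. The work goes in short steps, Python scripts to look and compute and a shell command to move; the robot and the scene stay as the last step left them, time stands still between calls to the robot, and variables do not carry over. Pictures are saved under pics/ and viewed, and the job is handed in when it is done.

```bash
mkdir -p pics
cat > h.py <<'E'
import numpy as np,cv2
from cell import bot
def st():
    s=bot.get_state(); print(round(s['clock'],2),np.round(s['ee_pos'],1),np.round(s['tool_rot'],4),'F',np.round(s['wrist_force'],1),'M',np.round(s['moment'],2),'gap',round(s['finger_gap'],1)); return s
def pic(c,n):
    im=bot.read_camera(c); cv2.imwrite('pics/%s.png'%n,im[:,:,::-1]); return im
def proj(c,X):
    p=bot.camera_params(c); q=np.array(p['K'])@(np.array(p['R'])@np.array(X)+np.array(p['t'])); return q[:2]/q[2]
def ray(c,uv,z):
    p=bot.camera_params(c);R=np.array(p['R']);t=np.array(p['t'])
    d=R.T@np.linalg.solve(np.array(p['K']),[uv[0],uv[1],1]);o=-R.T@t
    return o+d*(z-o[2])/d[2]
E
python3 - <<'E'
from h import *
st(); print(np.round(bot.get_state()['joint_pos'],3))
pic('side','s0');pic('top','t0')
for c in('side','top'):
  for l in('station','handle'):
    print(c,l,[(np.round(d['point'],1),round(d['conf'],2)) for d in bot.place_of(c,l)])
E
```

```text
0.0 [ 166.8 -653.5  221.5] [ 9.922e-01  1.246e-01 -1.000e-04 -1.000e-03] F [ 0.6 -0.2 -0.5] M [ 0.01  0.04 -0.  ] gap 86.9
[ 1.292  0.469 -0.049  1.534  0.024  1.141 -0.082]
side station [(array([684.9, -48.2,  -3.3]), 0.55)]
side handle [(array([635.3, -43.1, 114.9]), 0.45)]
top station [(array([679.4, -50.3,  -1.6]), 0.73)]
top handle [(array([632.8, -38.9, 116.6]), 0.69)]
```

View pics/s0.png

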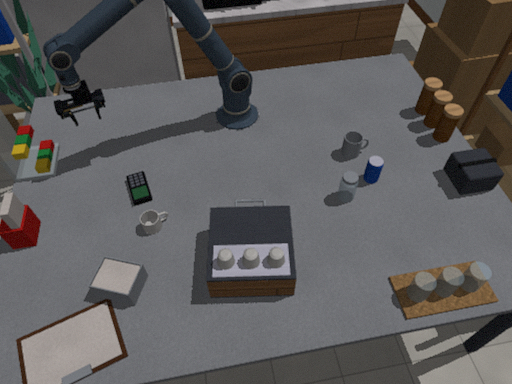

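View pics/t0.png

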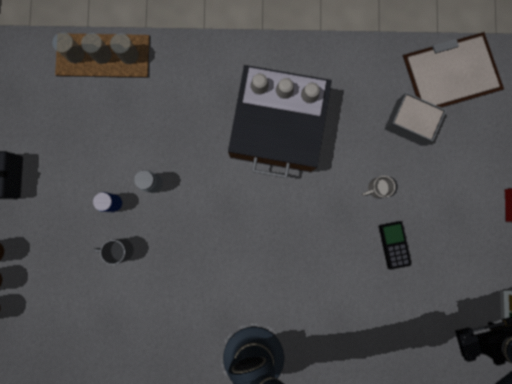

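Side view: the station is at (250,250) with the handle at (250,203). Top view: the station is at (282,118), slightly rotated, with the handle at (277,168). Next I need the yaw.

Run:
```python
from h import *
im=pic('top','t1')
cr=cv2.resize(im[50:190,215:345],None,fx=4,fy=4,interpolation=cv2.INTER_CUBIC)
cv2.imwrite('pics/t1z.png',cr[:,:,::-1])
im=pic('side','s1')
cr=cv2.resize(im[190:310,190:310],None,fx=5,fy=5,interpolation=cv2.INTER_CUBIC)
cv2.imwrite('pics/s1z.png',cr[:,:,::-1])
for c in('top','side'):
  for l in('handle','station'):
    r=bot.regions_of(c,l)
    if r:
      m=r[0]['region'].astype(np.uint8); ys,xs=np.nonzero(m); print(c,l,r[0]['conf'],len(xs),xs.min(),xs.max(),ys.min(),ys.max(),cv2.minAreaRect(np.c_[xs,ys].astype(np.float32)))
  r=bot.place_of(c,'handle'); print([(np.round(d['point'],1),round(d['conf'],2)) for d in r])
```

```text
top handle 0.66 492 234 309 154 177 ((270.5, 167.00001525878906), (76.4735336303711, 15.563035011291504), 10.304845809936523)
top station 0.74 8830 227 330 64 177 ((278.3533020019531, 123.04949951171875), (92.54134368896484, 105.56676483154297), 9.659893035888672)
[(array([634.6, -39.5, 116.9]), 0.92)]
side handle 0.46 81 235 266 200 206 ((250.5, 203.0), (6.0, 31.0), 90.0)
side station 0.88 7774 207 296 200 297 ((251.5, 248.5), (97.0, 89.0), 90.0)
[(array([636.7, -44. , 111.9]), 0.44)]
```

View pics/t1z.png

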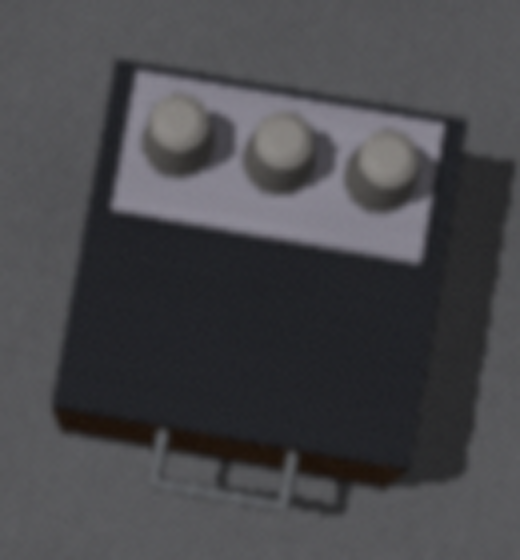

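View pics/s1z.png

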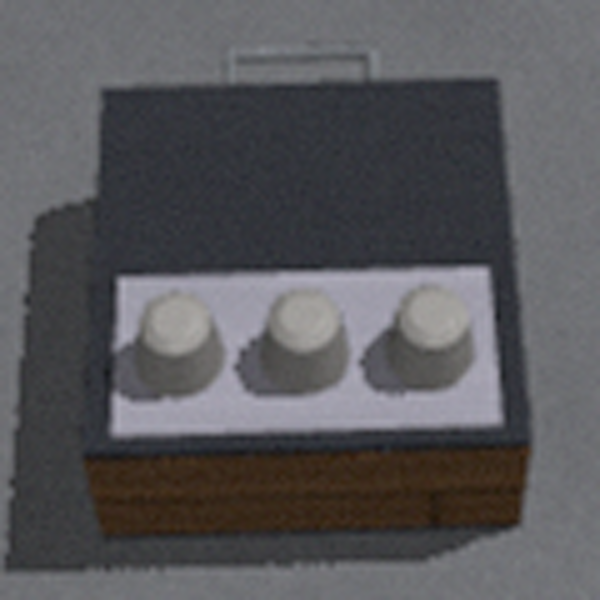

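Run:
```python
from h import *
def T(p,z): return ray('top',((p[0]+.5)/4-.5+215,(p[1]+.5)/4-.5+50),z)
def S(p,z): return ray('side',((p[0]+.5)/5-.5+190,(p[1]+.5)/5-.5+190),z)
for f,c,h in((T,[(118,62),(465,118),(408,470),(57,408)],[(157,485),(288,503)]),(S,[(528,440),(85,450),(103,92),(498,80)],[(370,53),(232,52)])):
  q=[f(p,140)[:2] for p in c]; h=[f(p,115)[:2] for p in h]
  print('BL BR FR FL',np.round(q,1).tolist(),'h',np.round(h,1).tolist(),np.round(np.mean(h,0),1))
  print('sizes',[round(np.linalg.norm(q[i]-q[(i+1)%4])) for i in range(4)],np.linalg.norm(h[0]-h[1]))
  d=q[0]-q[3]+q[1]-q[2]; e=q[3]-q[2]+q[0]-q[1]; g=h[0]-h[1]
  print('yaw',np.degrees([np.arctan2(d[1],d[0]),np.arctan2(-e[0],e[1]),np.arctan2(-g[0],g[1])]),'front',(q[2]+q[3])/2)
p=bot.camera_params
for c in('top','side'): print(c,-np.array(p(c)['R']).T@p(c)['t'])
```

```text
BL BR FR FL [[997.0, 49.5], [953.6, -241.7], [656.0, -195.4], [702.5, 94.3]] h [[643.2, 10.6], [629.9, -99.2]] [636.5 -44.3]
sizes [294, 301, 293, 298] 110.62349043375097
yaw [-8.73945251 -8.79930508 -6.88076427] front [679.27316819 -50.55891809]
BL BR FR FL [[998.5, 49.8], [950.2, -240.2], [661.0, -195.5], [707.1, 99.3]] h [[645.1, 13.1], [623.5, -92.5]] [634.3 -39.7]
sizes [294, 293, 298, 296] 107.82230398676671
yaw [ -9.21832454  -9.17763401 -11.57353238] front [684.02915622 -48.06302446]
top [ 474.23173378   14.89107762 1447.782192  ]
side [1553.23256109 -171.01031275 1349.10353916]
```

```bash
python3 -m handwheel '[{"gripper":161,"translation":[23,30,0],"turn":[0,0,0.058]},{"gripper":161,"translation":[23,30,0],"turn":[0,0,0.058]},{"gripper":161,"translation":[23,30,0],"turn":[0,0,0.058]},{"gripper":161,"translation":[23,30,0],"turn":[0,0,0.058]},{"gripper":161,"translation":[23,30,0],"turn":[0,0,0.058]},{"gripper":161,"translation":[23,30,0],"turn":[0,0,0.058]},{"gripper":161,"translation":[23,30,0],"turn":[0,0,0.058]},{"gripper":161,"translation":[23,30,0],"turn":[0,0,0.058]},{"gripper":161,"translation":[23,30,0],"turn":[0,0,0.058]},{"gripper":161,"translation":[23,30,0],"turn":[0,0,0.058]}]'; python3 -c "
from h import *
st()"
```

```text
clock: 1.7
ee_pos: [397.5, -347.7, 223.8]
tool_rot: [0.913, 0.407, -0.001, 0.004]
wrist_force: [0.7, 0.7, -0.5]
finger_gap: 32.7
1.7 [ 397.5 -347.7  223.8] [ 9.132e-01  4.075e-01 -8.000e-04  4.000e-03] F [ 0.7  0.7 -0.5] M [ 0.01 -0.05 -0.02] gap 32.7
```

```bash
python3 -m handwheel '[{"gripper":161,"translation":[24,31,0],"turn":[0,0,0.058]},{"gripper":161,"translation":[24,31,0],"turn":[0,0,0.058]},{"gripper":161,"translation":[24,31,0],"turn":[0,0,0.058]},{"gripper":161,"translation":[24,31,0],"turn":[0,0,0.058]},{"gripper":161,"translation":[24,31,0],"turn":[0,0,0.058]},{"gripper":161,"translation":[24,31,0],"turn":[0,0,0.058]},{"gripper":161,"translation":[24,31,-10],"turn":[0,0,0.058]},{"gripper":161,"translation":[24,31,-20],"turn":[0,0,0.058]},{"gripper":161,"translation":[24,30,-20],"turn":[0,0,0.058]},{"gripper":161,"translation":[22,27,-10],"turn":[0,0,0.058]}]'
python3 - <<'E'
from h import *
s=st(); print(np.round(s['joint_pos'],2))
for c in('top','side'):
  r=bot.read_camera(c); r=bot.place_of(c,'handle'); print([(np.round(d['point'],1),round(d['conf'],2)) for d in r])
im=bot.read_camera('side')
cr=cv2.resize(im[120:270,180:330],None,fx=4,fy=4,interpolation=cv2.INTER_CUBIC)
cv2.imwrite('pics/s2z.png',cr[:,:,::-1])
E
```

```text
clock: 2.7
ee_pos: [645.9, -30.3, 167.3]
tool_rot: [0.751, 0.66, 0.004, 0.009]
wrist_force: [-0.0, -1.1, 0.2]
finger_gap: 32.3
2.7 [645.9 -30.3 167.3] [0.7514 0.6598 0.0041 0.0093] F [-0.  -1.1  0.2] M [-0.03 -0.05 -0.05] gap 32.3
[ 0.36  0.52 -0.54  1.66  0.31  1.03 -0.41]
[]
[(array([633.8, -40.6, 110.6]), 0.47)]
```

View pics/s2z.png

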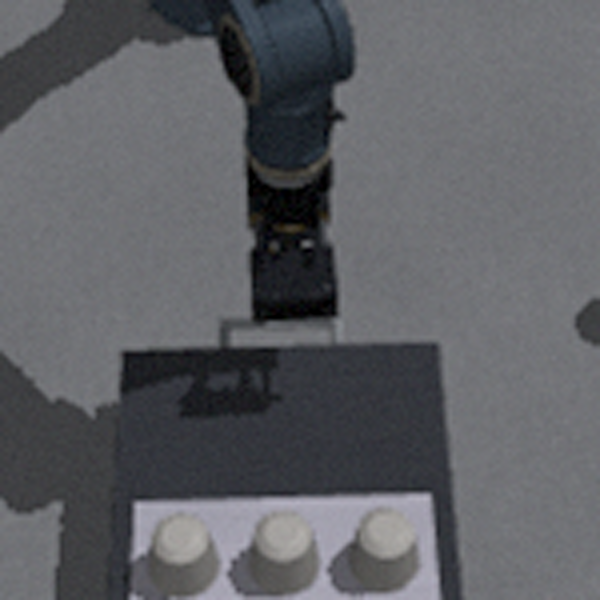

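```bash
cat >> h.py <<'E'
from scipy.spatial.transform import Rotation as Ro
def err(a,s=None):
    s=s or bot.get_state(); a=np.radians(a)
    T=Ro.from_quat([np.cos(a/2),np.sin(a/2),0,0]); R=Ro.from_quat(s['tool_rot'])
    e=(T*R.inv()).as_rotvec(); print('jaw-yaw err rotvec',np.round(e,4)); return e
E
python3 -c "
from h import *
err(81)"
```

```text
jaw-yaw err rotvec [ 0.0098  0.0194 -0.0234]
```

```bash
python3 -m handwheel '[{"gripper":161,"translation":[-5,-6,0],"turn":[0.005,0.010,-0.012]},{"gripper":161,"translation":[-5,-6,0],"turn":[0.005,0.009,-0.012]},{"gripper":161,"translation":[0,0,-6],"turn":[0,0,0]},{"gripper":161,"translation":[0,0,-10],"turn":[0,0,0]},{"gripper":161,"translation":[0,0,-10],"turn":[0,0,0]},{"gripper":161,"translation":[0,0,-10],"turn":[0,0,0]},{"gripper":161,"translation":[0,0,-10],"turn":[0,0,0]},{"gripper":161,"translation":[0,0,-10],"turn":[0,0,0]},{"gripper":161,"translation":[0,0,-10],"turn":[0,0,0]},{"gripper":161,"translation":[0,0,-4],"turn":[0,0,0]}]'
python3 - <<'E'
from h import *
s=st(); err(81)
im=bot.read_camera('side')
cr=cv2.resize(im[120:270,180:330],None,fx=4,fy=4,interpolation=cv2.INTER_CUBIC)
cv2.imwrite('pics/s3z.png',cr[:,:,::-1])
E
```

```text
clock: 3.95
ee_pos: [632.4, -52.4, 93.9]
tool_rot: [0.764, 0.645, -0.001, 0.001]
wrist_force: [-0.7, 0.3, -0.5]
finger_gap: 32.0
3.95 [632.4 -52.4  93.9] [ 0.7643  0.6448 -0.0012  0.0008] F [-0.7  0.3 -0.5] M [-0.04 -0.1   0.03] gap 32.0
jaw-yaw err rotvec [ 0.0029 -0.0008  0.0121]
```

View pics/s3z.png

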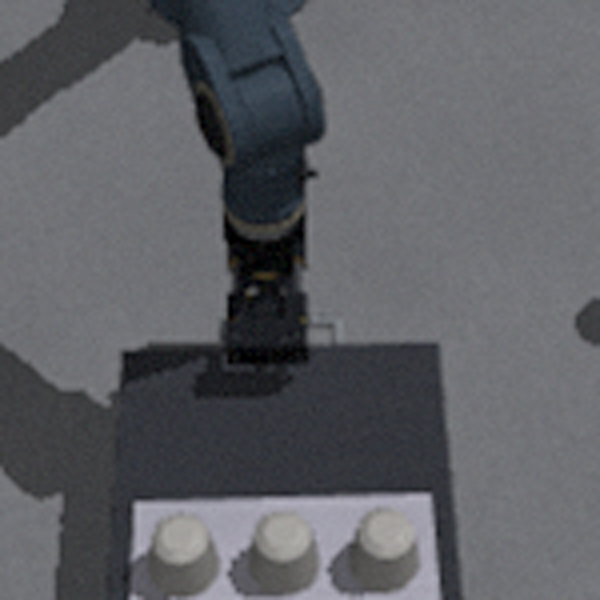

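The gripper straddles the bar about 10 mm right of its middle, well inside the legs. Close on it.

```bash
python3 -m handwheel '[{"gripper":255,"translation":[0,0,0],"turn":[0,0,0]},{"gripper":255,"translation":[0,0,0],"turn":[0,0,0]},{"gripper":255,"translation":[0,0,0],"turn":[0,0,0]},{"gripper":255,"translation":[0,0,0],"turn":[0,0,0]},{"gripper":255,"translation":[0,0,0],"turn":[0,0,0]},{"gripper":255,"translation":[0,0,0],"turn":[0,0,0]},{"gripper":255,"translation":[0,0,0],"turn":[0,0,0]},{"gripper":255,"translation":[-2,0.3,0],"turn":[0,0,0]},{"gripper":255,"translation":[-5,0.8,0],"turn":[0,0,0]},{"gripper":255,"translation":[-8,1.3,0],"turn":[0,0,0]}]'; python3 -c "
from h import *
st();err(81)"
```

```text
clock: 5.0
ee_pos: [619.4, -49.7, 94.4]
tool_rot: [0.764, 0.645, 0.001, 0.002]
wrist_force: [2.4, 0.2, -2.2]
finger_gap: 8.8
5.0 [619.4 -49.7  94.4] [0.7643 0.6448 0.0011 0.0023] F [ 2.4  0.2 -2.2] M [-0.05 -0.45  0.01] gap 8.8
jaw-yaw err rotvec [0.002  0.0046 0.0121]
```

```bash
python3 -m handwheel '[{"gripper":255,"translation":[-10,1.6,0],"turn":[0,0,0]},{"gripper":255,"translation":[-10,1.6,0],"turn":[0,0,0]},{"gripper":255,"translation":[-10,1.6,0],"turn":[0,0,0]},{"gripper":255,"translation":[-10,1.6,0],"turn":[0,0,0]},{"gripper":255,"translation":[-10,1.6,0],"turn":[0,0,0]},{"gripper":255,"translation":[-10,1.6,0],"turn":[0,0,0]},{"gripper":255,"translation":[-10,1.6,0],"turn":[0,0,0]},{"gripper":255,"translation":[-10,1.6,0],"turn":[0,0,0]},{"gripper":255,"translation":[-10,1.6,0],"turn":[0,0,0]},{"gripper":255,"translation":[-10,1.6,0],"turn":[0,0,0]}]'; python3 -c "
from h import *
st();err(81)"
```

```text
clock: 6.0
ee_pos: [508.9, -32.0, 94.4]
tool_rot: [0.764, 0.645, 0.001, 0.002]
wrist_force: [2.6, 1.0, -4.2]
finger_gap: 8.7
6.0 [508.9 -32.   94.4] [7.641e-01 6.451e-01 6.000e-04 2.000e-03] F [ 2.6  1.  -4.2] M [ 0.05 -0.52  0.04] gap 8.7
jaw-yaw err rotvec [0.0023 0.0034 0.0114]
```

```bash
python3 -m handwheel '[{"gripper":255,"translation":[-10,1.6,0],"turn":[0,0,0]},{"gripper":255,"translation":[-10,1.6,0],"turn":[0,0,0]},{"gripper":255,"translation":[-10,1.6,0],"turn":[0,0,0]},{"gripper":255,"translation":[-8,1.3,0],"turn":[0,0,0]},{"gripper":255,"translation":[-5,0.8,0],"turn":[0,0,0]},{"gripper":255,"translation":[-3,0.5,0],"turn":[0,0,0]},{"gripper":255,"translation":[0,0,0],"turn":[0,0,0]},{"gripper":255,"translation":[0,0,0],"turn":[0,0,0]},{"gripper":161,"translation":[0,0,0],"turn":[0,0,0]},{"gripper":161,"translation":[0,0,0],"turn":[0,0,0]}]'; python3 -c "
from h import *
s=st();err(81);print(np.round(s['joint_pos'],2))"
```

```text
clock: 7.0
ee_pos: [457.1, -23.7, 94.8]
tool_rot: [0.764, 0.645, -0.0, 0.002]
wrist_force: [-0.7, -0.2, -0.2]
finger_gap: 17.7
7.0 [457.1 -23.7  94.8] [ 7.641e-01  6.451e-01 -4.000e-04  1.800e-03] F [-0.7 -0.2 -0.2] M [-0.04 -0.1   0.04] gap 17.7
jaw-yaw err rotvec [0.0032 0.0017 0.0113]
[ 0.43  0.34 -0.57  2.14  0.28  0.73 -0.48]
```

```bash
python3 -m handwheel '[{"gripper":161,"translation":[0,0,0],"turn":[0,0,0]},{"gripper":161,"translation":[0,0,0],"turn":[0,0,0]},{"gripper":161,"translation":[0,0,5],"turn":[0,0,0]},{"gripper":161,"translation":[0,0,12],"turn":[0,0,0]},{"gripper":161,"translation":[0,0,20],"turn":[0,0,0]},{"gripper":0,"translation":[0,0,25],"turn":[0,0,0]},{"gripper":0,"translation":[5,-10,25],"turn":[0,0,0]},{"gripper":0,"translation":[5,-30,15],"turn":[0,0,0]},{"gripper":0,"translation":[5,-30,0],"turn":[0,0,0]},{"gripper":0,"translation":[5,-20,0],"turn":[0,0,0]}]'
python3 - <<'E'
from h import *
s=st(); err(81)
for c in('top','side'):
  im=pic(c,c+'4')
  for l in('cap_top','cap','handle','jar'):
    r=bot.place_of(c,l); print(c,l,[(np.round(d['point'],1),round(d['conf'],2)) for d in r])
  u=proj(c,[575,-80,119]).astype(int); print(u)
  a=im[max(0,u[1]-75):u[1]+75,u[0]-75:u[0]+75]; print(max(0,u[1]-75),u[0]-75)
  cv2.imwrite('pics/%s4z.png'%c,cv2.resize(a,None,fx=4,fy=4,interpolation=cv2.INTER_CUBIC)[:,:,::-1])
E
```

```text
clock: 8.0
ee_pos: [478.9, -112.4, 208.9]
tool_rot: [0.761, 0.649, 0.002, 0.005]
wrist_force: [0.8, -0.4, -0.5]
finger_gap: 64.3
8.0 [ 478.9 -112.4  208.9] [0.761  0.6487 0.0019 0.0046] F [ 0.8 -0.4 -0.5] M [-0.02 -0.06  0.  ] gap 64.3
jaw-yaw err rotvec [0.0045 0.0088 0.0019]
top cap_top [(array([581.9, -88.5, 119.1]), 0.67)]
top cap [(array([579.8, -86.1,  85.9]), 0.44)]
top handle [(array([452.2, -10.1, 115.2]), 0.79)]
top jar [(array([581.2, -85.8,  14.8]), 0.92)]
[280 191]
116 205
side cap_top [(array([577.2, -87.6, 120.7]), 0.51)]
side cap [(array([577. , -85.7,  84.2]), 0.51)]
side handle [(array([457.1, -14.4, 112.7]), 0.86), (array([ 399.8, -492.2,   -1.5]), 0.7), (array([592.8,  37.5,  18.9]), 0.4)]
side jar [(array([576.3, -83.9,  15.9]), 0.56)]
[237 189]
114 162
```

View pics/top4z.png

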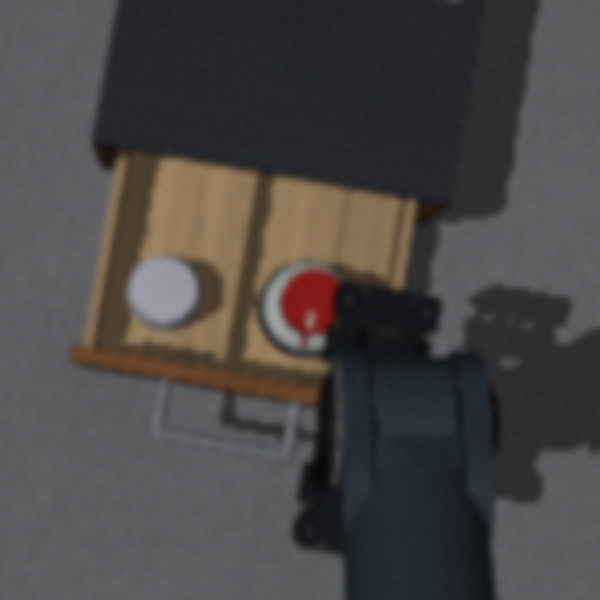

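View pics/side4z.png

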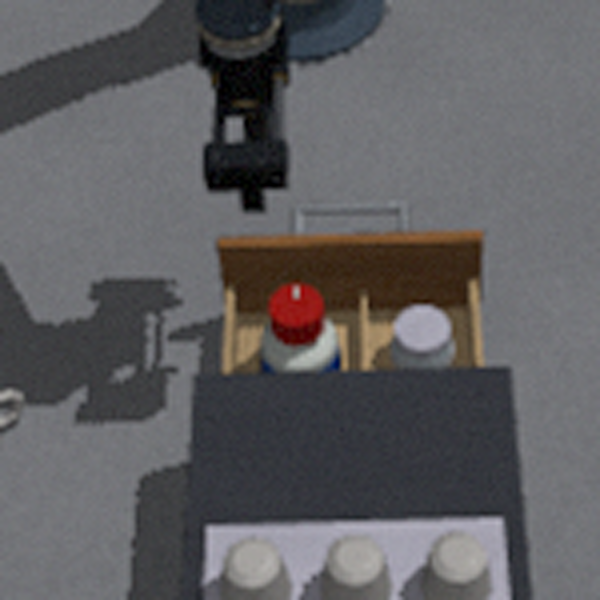

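Run:
```python
from h import *
for c in('side','top'):
  im=cv2.imread('pics/%s4.png'%c)[:,:,::-1].astype(int)
  m=((im[:,:,0]>90)&(im[:,:,1]<60)).astype(np.uint8) if c=='side' else ((im[:,:,0]>80)&(im[:,:,1]<50)).astype(np.uint8)
  m[:114]=0;m[:,:200]=0;m[260:]=0;m[:,330:]=0
  n,l,s,ce=cv2.connectedComponentsWithStats(m); k=1+np.argmax(s[1:,4]); print(c,s[k],ce[k])
  # model silhouette of cap at guess (x,y): find xy best by IoU
  def sil(x,y):
    a=np.arange(16)*np.pi/8-.157; P=[(x+27*np.cos(t),y+27*np.sin(t),z) for t in a for z in(86,119)]
    q=np.array([proj(c,p) for p in P]); h=cv2.convexHull((q*16).round().astype(np.int32)); o=np.zeros_like(m); cv2.fillConvexPoly(o,h,1,shift=4); return o
  mm=(l==k).astype(np.uint8)
  best=max(((sil(x,y)&mm).sum()/((sil(x,y)|mm).sum()),x,y) for x in range(566,592,1) for y in range(-100,-74,1)); print(best)
```

```text
side [229 185  15  11 126] [235.70634921 190.33333333]Traceback (most recent call last):
  File "<stdin>", line 12, in <module>
  File "<stdin>", line 12, in <genexpr>
  File "<stdin>", line 10, in sil
  File "h.py", line 8, in proj
    p=bot.camera_params(c); q=np.array(p['K'])@(np.array(p['R'])@np.array(X)+np.array(p['t'])); return q[:2]/q[2]
ValueError: time passes only in moves, steps and waits
```

```bash
cat >> h.py <<'E'
_C={}
def cp(c):
    if c not in _C: _C[c]={k:np.array(v) for k,v in bot.camera_params(c).items()}
    return _C[c]
def projn(c,P):
    p=cp(c); q=(p['K']@(p['R']@np.asarray(P,float).T+p['t'][:,None])).T; return q[:,:2]/q[:,2:]
def capfit(c,im,z0=86,x0=579,y0=-87,w=14,occl=None):
    im=im.astype(int); m=((im[:,:,0]>45)&(im[:,:,0]>2.2*im[:,:,1])).astype(np.uint8)
    u=projn(c,[[x0,y0,z0+16]])[0].astype(int); k=np.zeros_like(m);k[u[1]-25:u[1]+25,u[0]-25:u[0]+25]=1; m&=k
    n,l,s,ce=cv2.connectedComponentsWithStats(m); k=1+np.argmax(s[1:,4]); print(c,s[k])
    mm=cv2.morphologyEx((l==k).astype(np.uint8),cv2.MORPH_CLOSE,np.ones((3,3))); res=[]
    for x in np.arange(x0-w,x0+w+.1,1):
        for y in np.arange(y0-w,y0+w+.1,1):
            a=np.arange(16)*np.pi/8; P=[(x+27*np.cos(t),y+27*np.sin(t),z) for t in a for z in(z0,z0+33)]
            h=cv2.convexHull((projn(c,P)*16).round().astype(np.int32)); o=np.zeros_like(m); cv2.fillConvexPoly(o,h,1,shift=4)
            if occl is not None: o=o*occl; mm=mm*occl
            res.append(((o&mm).sum()/((o|mm).sum()),x,y))
    res.sort(); b=np.array(res[-8:]); print(res[-1],b[:,1:].mean(0)); return b[:,1:].mean(0)
E
python3 - <<'E'
from h import *
im=cv2.imread('pics/side4.png')[:,:,::-1]; capfit('side',im)
im=cv2.imread('pics/top4.png')[:,:,::-1]; o=np.ones(im.shape[:2],np.uint8); o[:,289:]=0; o[190:,:]*=1
capfit('top',im,occl=o)
E
```

```text
side [229 184  14  16 168]
(np.float64(0.9025641025641026), np.float64(574.0), np.float64(-87.0)) [572.375 -87.25 ]
top [276 184  14  15 159]
(np.float64(0.8238341968911918), np.float64(579.0), np.float64(-92.0)) [578.125 -92.125]
```

```bash
python3 -m handwheel '[{"gripper":0,"translation":[9,2,0],"turn":[0,0,-0.14]},{"gripper":0,"translation":[9,2,0],"turn":[0,0,-0.14]},{"gripper":0,"translation":[9,2,0],"turn":[0,0,-0.14]},{"gripper":0,"translation":[9,2,0],"turn":[0,0,-0.14]},{"gripper":0,"translation":[9,2,0],"turn":[0,0,-0.14]},{"gripper":0,"translation":[9,2,0],"turn":[0,0,-0.14]},{"gripper":0,"translation":[9,2,0],"turn":[0,0,-0.14]},{"gripper":0,"translation":[9,2,0],"turn":[0,0,-0.14]},{"gripper":0,"translation":[9,2,-5],"turn":[0,0,-0.14]},{"gripper":0,"translation":[6,2,-5],"turn":[0,0,-0.11]}]'
python3 - <<'E'
from h import *
s=st(); err(-9); print(np.round(s['joint_pos'],2))
im=pic('side','s5'); capfit('side',im)
E
```

```text
clock: 9.5
ee_pos: [566.9, -83.4, 196.1]
tool_rot: [1.0, -0.002, -0.002, 0.001]
wrist_force: [0.1, 0.3, -0.0]
finger_gap: 86.9
9.5 [566.9 -83.4 196.1] [ 1.     -0.0019 -0.0017  0.0012] F [ 0.1  0.3 -0. ] M [ 0.02  0.07 -0.05] gap 86.9
jaw-yaw err rotvec [ 0.0021 -0.0036 -0.1533]
[ 0.32  0.35 -0.31  1.8   0.13  1.02 -1.62]
side [229 185  14  15 162]
(np.float64(0.868020304568528), np.float64(572.0), np.float64(-87.0)) [573.125 -87.375]
```

```bash
python3 -m handwheel '[{"gripper":0,"translation":[4,-2,0],"turn":[0,-0.002,-0.07]},{"gripper":0,"translation":[4,-1,0],"turn":[0.002,-0.002,-0.06]},{"gripper":0,"translation":[2,-1,0],"turn":[0,0,-0.02]},{"gripper":0,"translation":[0,0,-10],"turn":[0,0,0]},{"gripper":0,"translation":[0,0,-12],"turn":[0,0,0]},{"gripper":0,"translation":[0,0,-12],"turn":[0,0,0]},{"gripper":0,"translation":[0,0,-12],"turn":[0,0,0]},{"gripper":0,"translation":[0,0,-8],"turn":[0,0,0]},{"gripper":0,"translation":[0,0,-2],"turn":[0,0,0]},{"gripper":0,"translation":[0,0,0],"turn":[0,0,0]}]'
python3 - <<'E'
from h import *
s=st(); err(-9)
im=pic('side','s6')
cv2.imwrite('pics/s6z.png',cv2.resize(im[140:240,185:285],None,fx=6,fy=6,interpolation=cv2.INTER_CUBIC)[:,:,::-1])
E
```

```text
clock: 10.55
ee_pos: [574.2, -84.1, 131.6]
tool_rot: [0.997, -0.073, -0.004, -0.001]
wrist_force: [0.2, -0.5, -0.0]
finger_gap: 87.0
10.55 [574.2 -84.1 131.6] [ 9.973e-01 -7.270e-02 -3.700e-03 -9.000e-04] F [ 0.2 -0.5 -0. ] M [ 0.05  0.05 -0.  ] gap 87.0
jaw-yaw err rotvec [-0.0024 -0.0073 -0.0116]
```

View pics/s6z.png

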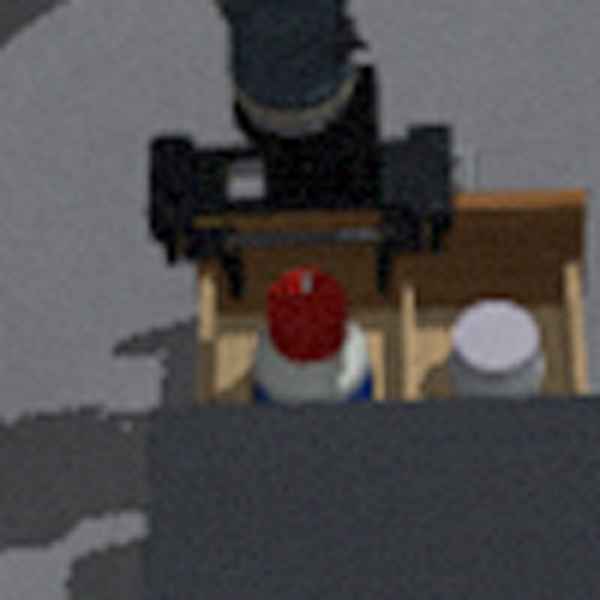

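Run:
```python
from h import *
q=projn('side',[[574.2,-84.1,131.6],[578.5,-88,119],[578.5,-88,86],[574.2,-76,131.6]]); z=(q-[185,140]+.5)*6-.5
print(q.round(1),z.round(0))
b=cp('side')
# finger tip positions: TCP +- 43.5 (+7) along jaw dir
j=np.array([np.cos(np.radians(81)),np.sin(np.radians(81)),0])
for d in(-58.5,-43.5,43.5,58.5): print(d,((projn('side',[np.array([574.2,-84.1,131.6])+d*j])[0]-[185,140]+.5)*6-.5).round(0))
```

```text
[[236.  187.4]
 [235.4 190.3]
 [235.8 195.4]
 [238.  187.1]] [[308. 287.]
 [305. 304.]
 [307. 335.]
 [321. 285.]]
-58.5 [220. 289.]
-43.5 [242. 289.]
43.5 [374. 285.]
58.5 [397. 284.]
```

```bash
python3 -m handwheel '[{"gripper":0,"translation":[3,-2,0],"turn":[-0.002,-0.007,-0.010]},{"gripper":0,"translation":[0,0,0],"turn":[0,0,0]},{"gripper":0,"translation":[0,0,-6],"turn":[0,0,0]},{"gripper":0,"translation":[0,0,-8],"turn":[0,0,0]},{"gripper":0,"translation":[0,0,-8],"turn":[0,0,0]},{"gripper":0,"translation":[0,0,-8],"turn":[0,0,0]},{"gripper":0,"translation":[0,0,-6],"turn":[0,0,0]},{"gripper":0,"translation":[0,0,-3],"turn":[0,0,0]},{"gripper":0,"translation":[0,0,0],"turn":[0,0,0]},{"gripper":0,"translation":[0,0,0],"turn":[0,0,0]}]'
python3 - <<'E'
from h import *
s=st(); err(-9)
E
```

```text
clock: 11.6
ee_pos: [578.2, -86.3, 90.2]
tool_rot: [0.997, -0.078, 0.001, -0.0]
wrist_force: [-0.0, -0.5, -0.2]
finger_gap: 86.7
11.6 [578.2 -86.3  90.2] [ 9.969e-01 -7.810e-02  1.300e-03 -1.000e-04] F [-0.  -0.5 -0.2] M [ 0.03 -0.    0.04] gap 86.7
jaw-yaw err rotvec [ 0.0001  0.0025 -0.0007]
```

```bash
python3 -m handwheel '[{"gripper":140,"translation":[0,0,-1.5],"turn":[0,0,0]},{"gripper":140,"translation":[0,0,0],"turn":[0,0,0]},{"gripper":140,"translation":[0,0,0],"turn":[0,0,0]},{"gripper":140,"translation":[0,0,0],"turn":[0,0,0]},{"gripper":140,"translation":[0,0,0],"turn":[0,0,0]},{"gripper":140,"translation":[0,0,0],"turn":[0,0,0]},{"gripper":255,"translation":[0,0,0],"turn":[0,0,0]},{"gripper":255,"translation":[0,0,0],"turn":[0,0,0]},{"gripper":255,"translation":[0,0,0],"turn":[0,0,0]},{"gripper":255,"translation":[0,0,0],"turn":[0,0,0]}]'
python3 - <<'E'
from h import *
s=st(); err(-9)
E
```

```text
clock: 12.6
ee_pos: [578.7, -87.9, 89.6]
tool_rot: [0.997, -0.078, 0.002, 0.001]
wrist_force: [-0.7, -0.9, 0.7]
finger_gap: 53.7
12.6 [578.7 -87.9  89.6] [ 0.9969 -0.0783  0.0022  0.001 ] F [-0.7 -0.9  0.7] M [-0.15  0.    0.05] gap 53.7
jaw-yaw err rotvec [ 0.0023  0.0043 -0.0003]
```

```bash
python3 -m handwheel '[{"gripper":255,"translation":[0,0,-1.5],"turn":[0,0,0]},{"gripper":255,"translation":[0,0,-1.5],"turn":[0,0,0]},{"gripper":255,"translation":[0,0,-1.5],"turn":[0,0,0]},{"gripper":255,"translation":[0,0,-1],"turn":[0,0,0]},{"gripper":255,"translation":[0,0,-1],"turn":[0,0,0]},{"gripper":255,"translation":[0,0,-1],"turn":[0,0,0]},{"gripper":255,"translation":[0,0,-1],"turn":[0,0,0]},{"gripper":255,"translation":[0,0,-1],"turn":[0,0,0]},{"gripper":255,"translation":[0,0,-1],"turn":[0,0,0]},{"gripper":255,"translation":[0,0,-1],"turn":[0,0,0]}]'
python3 - <<'E'
from h import *
s=st(); err(-9)
E
```

```text
clock: 13.6
ee_pos: [583.6, -88.7, 87.0]
tool_rot: [0.997, -0.079, 0.008, 0.002]
wrist_force: [-1.9, -1.4, 7.0]
finger_gap: 53.7
13.6 [583.6 -88.7  87. ] [ 0.9969 -0.0788  0.0078  0.0023] F [-1.9 -1.4  7. ] M [-0.16  0.39  0.01] gap 53.7
jaw-yaw err rotvec [0.0057 0.0152 0.0006]
```

```bash
python3 -m handwheel '[{"gripper":255,"translation":[-1,0,-1.5],"turn":[0.002,0.006,0]},{"gripper":255,"translation":[-1,0,-1.5],"turn":[0.002,0.006,0]},{"gripper":255,"translation":[-1,0,-1.5],"turn":[0.002,0.006,0]},{"gripper":255,"translation":[-1,0,-2],"turn":[0.002,0.006,0]},{"gripper":255,"translation":[-1,0,-2],"turn":[0.002,0.006,0]},{"gripper":255,"translation":[-1,0,-2],"turn":[0.001,0.005,0]},{"gripper":255,"translation":[-1,0,-2],"turn":[0.001,0.005,0]},{"gripper":255,"translation":[-1,0,-2],"turn":[0.001,0.005,0]},{"gripper":255,"translation":[-1,0,-2],"turn":[0.001,0.005,0]},{"gripper":255,"translation":[-1,0,-2],"turn":[0.001,0.005,0]}]'
python3 - <<'E'
from h import *
s=st(); err(-9)
im=pic('side','s7')
cv2.imwrite('pics/s7z.png',cv2.resize(im[140:240,185:285],None,fx=6,fy=6,interpolation=cv2.INTER_CUBIC)[:,:,::-1])
E
```

```text
clock: 14.6
ee_pos: [585.7, -88.9, 83.7]
tool_rot: [0.997, -0.079, -0.007, -0.002]
wrist_force: [-1.1, -0.2, 10.8]
finger_gap: 53.6
14.6 [585.7 -88.9  83.7] [ 0.9969 -0.0788 -0.0069 -0.0023] F [-1.1 -0.2 10.8] M [-0.19  0.31 -0.04] gap 53.6
jaw-yaw err rotvec [-0.0056 -0.0135  0.0007]
```

View pics/s7z.png

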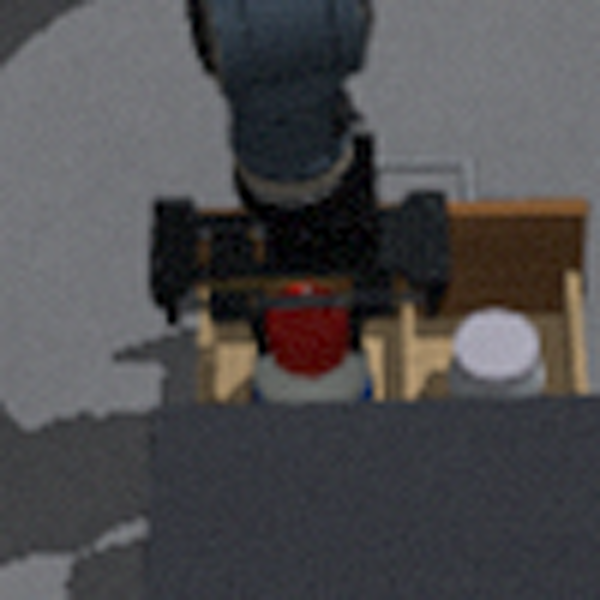

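```bash
python3 -m handwheel '[{"gripper":255,"translation":[-1.3,0,-2],"turn":[0,0,0.05]},{"gripper":255,"translation":[-1.3,0,-2],"turn":[0,0,0.08]},{"gripper":255,"translation":[-1.3,0,-2],"turn":[0,0,0.1]},{"gripper":255,"translation":[-1.3,0,-2],"turn":[0,0,0.1]},{"gripper":255,"translation":[-1.3,0,-2],"turn":[0,0,0.1]},{"gripper":255,"translation":[-1.3,0,-2],"turn":[0,0,0.1]},{"gripper":255,"translation":[-1.3,0,-2],"turn":[0,0,0.1]},{"gripper":255,"translation":[-1.3,0,-2],"turn":[0,0,0.1]},{"gripper":255,"translation":[-1.3,0,-2],"turn":[0,0,0.1]},{"gripper":255,"translation":[-1.3,0,-2],"turn":[0,0,0.05]}]'
python3 - <<'E'
from h import *
s=st(); err(41); print(s['joint_pos'].round(2) if hasattr(s['joint_pos'],'round') else s['joint_pos'])
E
```

```text
clock: 15.65
ee_pos: [589.4, -86.3, 83.7]
tool_rot: [0.929, 0.37, 0.011, 0.002]
wrist_force: [-2.1, -1.4, 10.8]
finger_gap: 53.7
15.65 [589.4 -86.3  83.7] [0.9291 0.3695 0.0112 0.0015] F [-2.1 -1.4 10.8] M [-0.17  0.46 -0.04] gap 53.7
jaw-yaw err rotvec [-0.005   0.022  -0.0415]
[ 0.44  0.53 -0.49  1.85  0.33  0.81 -1.02]
```

```bash
python3 -m handwheel '[{"gripper":255,"translation":[-2,0,-2],"turn":[0,0.004,0.06]},{"gripper":255,"translation":[-2,0,-2],"turn":[0,0.004,0.08]},{"gripper":255,"translation":[-2,0,-2],"turn":[0,0.004,0.08]},{"gripper":255,"translation":[-2,0,-2],"turn":[0,0.004,0.06]},{"gripper":255,"translation":[-2,0,-2],"turn":[0,0.004,0.04]},{"gripper":255,"translation":[-2,0,-2],"turn":[0,0.004,0.0]},{"gripper":255,"translation":[-2,0,-2],"turn":[0,0.004,0]},{"gripper":255,"translation":[-2,0,-2],"turn":[0,0.004,0]},{"gripper":255,"translation":[-2,0,-2],"turn":[0,0.004,0]},{"gripper":255,"translation":[-2,0,-2],"turn":[0,0.004,0]}]'
python3 - <<'E'
from h import *
s=st(); err(63)
for c in('side','top'):
  im=pic(c,c+'8'); u=projn(c,[[588,-86,119]])[0].astype(int)
  cv2.imwrite('pics/%s8z.png'%c,cv2.resize(im[u[1]-50:u[1]+50,u[0]-50:u[0]+50],None,fx=6,fy=6,interpolation=cv2.INTER_CUBIC)[:,:,::-1])
E
```

```text
clock: 16.65
ee_pos: [587.2, -85.4, 83.7]
tool_rot: [0.855, 0.518, 0.01, 0.002]
wrist_force: [-0.5, -1.9, 9.2]
finger_gap: 53.5
16.65 [587.2 -85.4  83.7] [0.8555 0.5178 0.0095 0.0019] F [-0.5 -1.9  9.2] M [-0.24  0.05 -0.01] gap 53.5
jaw-yaw err rotvec [-0.0068  0.0181  0.011 ]
```

View pics/side8z.png

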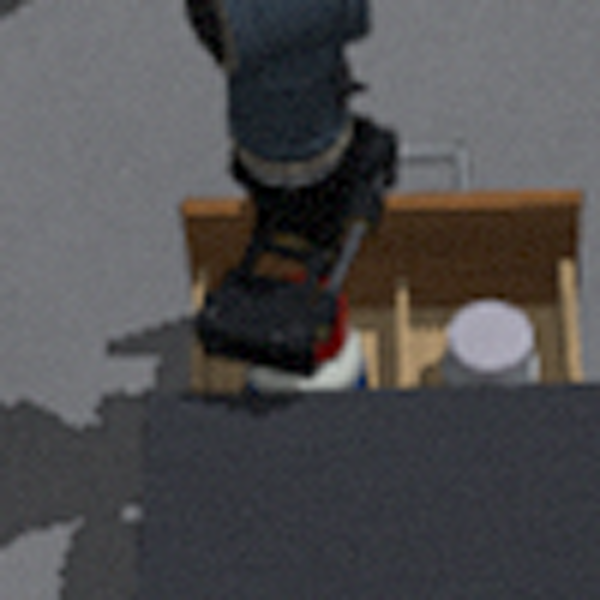

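View pics/top8z.png

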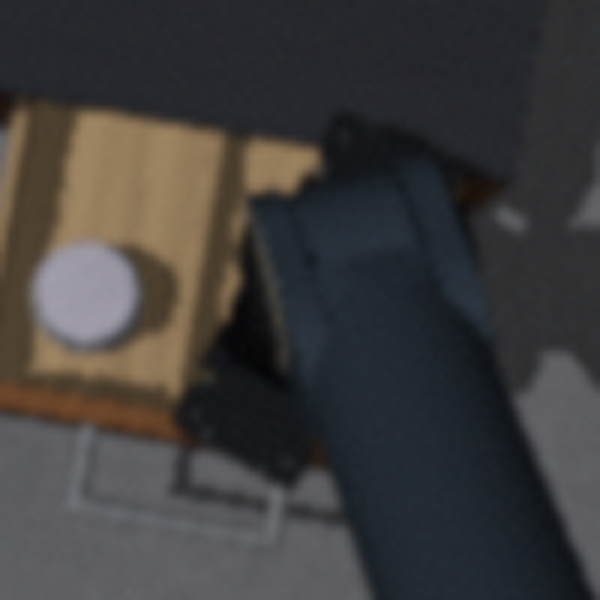

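```bash
python3 -m handwheel '[{"gripper":255,"translation":[-1,0,-2],"turn":[0,0.008,0.05]},{"gripper":255,"translation":[-1,0,-2],"turn":[0,0.008,0.05]},{"gripper":255,"translation":[-1,0,-2],"turn":[0,0.006,0]},{"gripper":255,"translation":[-0.5,0,0],"turn":[0,0.002,0]},{"gripper":255,"translation":[0,0,1],"turn":[0,0,0]},{"gripper":255,"translation":[0,0,2],"turn":[0,0,0]},{"gripper":255,"translation":[0,0,2],"turn":[0,0,0]},{"gripper":255,"translation":[0,0,2],"turn":[0,0,0]},{"gripper":255,"translation":[0,0,2],"turn":[0,0,0]},{"gripper":255,"translation":[0,0,0],"turn":[0,0,0]}]'
python3 - <<'E'
from h import *
s=st(); err(69)
E
```

```text
clock: 17.75
ee_pos: [590.3, -86.2, 95.7]
tool_rot: [0.828, 0.561, 0.004, 0.0]
wrist_force: [1.6, -1.2, -0.2]
finger_gap: 53.7
17.75 [590.3 -86.2  95.7] [8.280e-01 5.606e-01 3.900e-03 5.000e-04] F [ 1.6 -1.2 -0.2] M [-0.21 -0.12 -0.06] gap 53.7
jaw-yaw err rotvec [-0.0037  0.007   0.0139]
```

```bash
python3 -m handwheel '[{"gripper":255,"translation":[0,0,3],"turn":[0,0.002,0]},{"gripper":255,"translation":[0,0,3],"turn":[0,0.002,0]},{"gripper":255,"translation":[0,0,3],"turn":[0,0.002,0]},{"gripper":255,"translation":[0,0,3],"turn":[0,0,0]},{"gripper":255,"translation":[0,0,3],"turn":[0,0,0]},{"gripper":255,"translation":[0,0,3],"turn":[0,0,0]},{"gripper":255,"translation":[0,0,3],"turn":[0,0,0]},{"gripper":255,"translation":[0,0,3],"turn":[0,0,0]},{"gripper":255,"translation":[0,0,3],"turn":[0,0,0]},{"gripper":255,"translation":[0,0,0],"turn":[0,0,0]}]'
python3 - <<'E'
from h import *
s=st(); err(69)
E
```

```text
clock: 18.75
ee_pos: [590.0, -84.9, 124.5]
tool_rot: [0.828, 0.561, 0.001, -0.002]
wrist_force: [0.3, 0.3, -0.3]
finger_gap: 53.5
18.75 [590.  -84.9 124.5] [ 0.8278  0.561   0.0015 -0.0023] F [ 0.3  0.3 -0.3] M [ 0.01 -0.1   0.02] gap 53.5
jaw-yaw err rotvec [-0.0055 -0.0001  0.0131]
```

```bash
python3 -m handwheel '[{"gripper":255,"translation":[0,0,5],"turn":[-0.002,0,0]},{"gripper":255,"translation":[0,0,6],"turn":[-0.002,0,0]},{"gripper":255,"translation":[0,0,6],"turn":[-0.002,0,0]},{"gripper":255,"translation":[0,0,6],"turn":[0,0,0]},{"gripper":255,"translation":[0,0,6],"turn":[0,0,0]},{"gripper":255,"translation":[0,0,6],"turn":[0,0,0]},{"gripper":255,"translation":[0,0,4],"turn":[0,0,0]},{"gripper":255,"translation":[0,0,2],"turn":[0,0,0]},{"gripper":255,"translation":[0,0,0],"turn":[0,0,0]},{"gripper":255,"translation":[0,0,0],"turn":[0,0,0]}]'
python3 - <<'E'
from h import *
s=st(); err(69)
for c in('side','top'):
  im=pic(c,c+'9'); u=projn(c,[[588,-86,119]])[0].astype(int)
  cv2.imwrite('pics/%s9z.png'%c,cv2.resize(im[u[1]-60:u[1]+60,u[0]-60:u[0]+60],None,fx=5,fy=5,interpolation=cv2.INTER_CUBIC)[:,:,::-1])
  for l in('cap','jar','neck','handle'):
    r=bot.place_of(c,l); print(c,l,[(np.round(d['point'],1),round(d['conf'],2)) for d in r])
E
```

```text
clock: 19.75
ee_pos: [590.0, -84.9, 169.7]
tool_rot: [0.828, 0.561, -0.0, 0.001]
wrist_force: [-0.2, -0.7, -0.6]
finger_gap: 53.7
19.75 [590.  -84.9 169.7] [ 8.278e-01  5.610e-01 -2.000e-04  7.000e-04] F [-0.2 -0.7 -0.6] M [-0.01 -0.06  0.  ] gap 53.7
jaw-yaw err rotvec [0.0013 0.0005 0.0131]
side cap []
side jar [(array([589.3, -81.6,  14.6]), 0.85)]
side neck [(array([589.7, -89.9, 103.8]), 0.88), (array([ 605.1, -443.3,    1. ]), 0.45)]
side handle [(array([473.7, -17.1, 114.5]), 0.75)]
top cap [(array([ 6.040e+02, -4.383e+02,  1.000e-01]), 0.3)]
top jar [(array([589.9, -88.7,  15.2]), 0.96)]
top neck [(array([363.5, 479.6,  -0.6]), 0.65), (array([595.2, -91.6, 107.9]), 0.58)]
top handle [(array([465. , -17.1, 118.9]), 0.86)]
```

View pics/side9z.png

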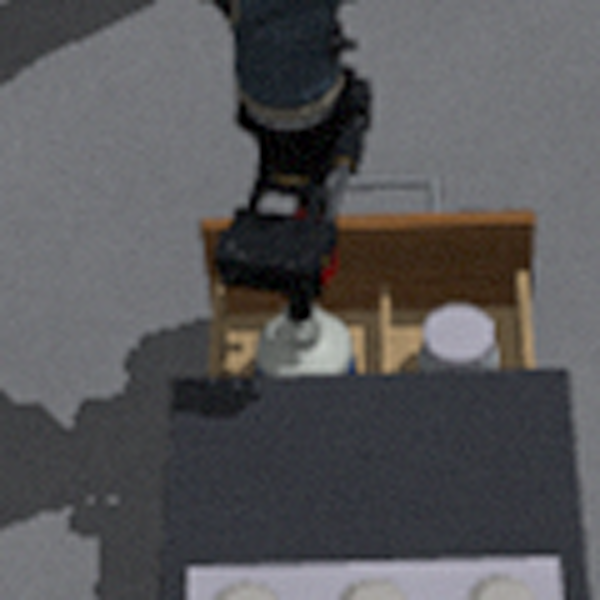

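View pics/top9z.png

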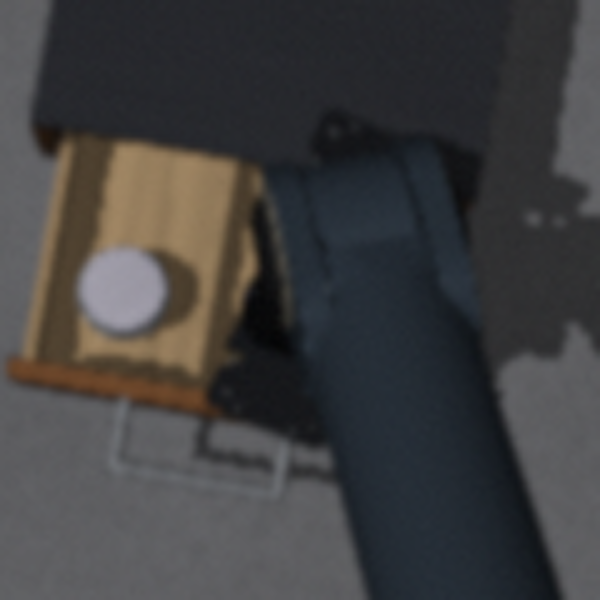

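Run:
```python
from h import *
s=st(); print(np.abs(s['joint_vel']).max())
print(bot.finish_job()); st()
```

```text
20.25 [590.1 -84.8 169.8] [ 8.278e-01  5.610e-01 -0.000e+00  7.000e-04] F [-0.4  0.2 -1.1] M [-0.03 -0.12  0.03] gap 53.3
0.0016610038783947125
the job is handed in; nothing more can be done
None
the job is handed in; nothing more can be done
```

The job is done and handed in at 20.3 s. The cap is free and still gripped about 80 mm above its locked height, over the open jar, with the drawer left open.

- **Drawer:** I pulled it about 178 mm out by its handle. It slid back in about 10 mm while I pressed on the cap, so it ended about 168 mm out.
- **Cap:** I gripped it and pressed it down 5.9 mm, to about its bottom, with 10.8 N. Holding it down, I turned the gripper about 77° anticlockwise and then lifted straight up. The lift met no upward resistance.
- **Last checks:** The tilt was under 0.1°, the joint speeds were near zero and the finger gap was 53.3 mm. The side picture shows the bare neck, with the red cap in the fingers above it. The camera estimate puts the jar at about (590, −88) mm, so the tool centre is about 3 mm from the jar axis.
- **Not confirmed:** The gripper hid the cap's white line, so I judged the turn from the gripper's own rotation. In the last pictures the networks did not find the cap, and the top camera gave a false low-confidence position for it. One of the top camera's neck estimates was clearly wrong. I did not check the other objects on the counter one by one; the gripper crossed above the right side of the counter, and no unexpected wrist force showed.

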